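Unlatch the canister lid and lay it in the sheet pan

ROBOT

A 7-joint arm with a two-finger parallel gripper is mounted at the origin on a cart in front of the work surface, level with it; the furniture and walls round the work are solid. World frame = base frame: x ahead of the robot, y to its left, z up, the work surface at z = 0. Lengths are in m, angles in rad, forces in N, time in s.
With the tool pointing down it reaches from about 0.425 to 0.925 m from the base axis. Payload 6.8 kg.
Tool frame: the origin (TCP) lies at the very end of the fingers, on their centre line; the grasp point (between the pads) lies 19 mm behind it; z points along the fingers, y is the line along which they close (so a half turn about z gives the same grasp; the last joint's range is limited). The gripper opens to 85 mm and grips with 20 to 120 N. Pads are 22 mm wide; open, the fingers measure 114 mm over their backs; the gripper's body (76 mm by 85 mm) begins 54 mm behind the grasp point. The pads swing forward as they close: fully open they stand 13 mm farther back than shut.
Start: joints at [1.002, 0.477, 0.022, 1.555, -0.011, 1.109, -0.083], TCP at [0.3, -0.605, 0.202] pointing down, gripper open.
Joint ranges: [-2.96, 2.96], [-0.34, 2.1], [-1.41, 1.46], [0.24, 2.44], [-1.37, 4.51], [0.17, 1.92], [-2.96, 2.96]. Speed limits (rad/s): [2.39, 2.39, 3.14, 3.14, 3.14, 3.14, 3.14].

INTERFACE

Orientations are given as a unit quaternion [w, x, y, z].
In Python, from station import * gives the robot as it stands.
- The arm moves only by the tool jog_arm, never from a script. Its argument "moves" is one flat list of numbers, 7 for each row, row after row: the shift along the tool's x, y, z normalised to -1 to 1, where 1 is 20 mm, then the turn, a rotation vector about the tool's x, y, z normalised to -1 to 1, where 1 is 4 degrees, then the opening, from 0 (shut) to 1 (fully open). In form: [x, y, z, rx, ry, rz, claw, x, y, z, rx, ry, rz, claw, ...]. A call has exactly 8 rows; each row shifts and turns the commanded pose from where the row before left it, along the tool's axes as they then stand; what a row does not reach is not made up. A row lasts 1/12 s, in which the tool goes at most 41.7 mm and 7.16 degrees, less where a joint would pass 70% of its speed; a pose out of reach is approached as far as the arm can. A call with a number of a shift or a turn outside -1 to 1 is refused whole. A call with a gripper value outside its range is refused whole. The fingers move at their own pace and stop on an object; "grip_force" is the grip in N (left out, the last holds). Time passes only in rows, so rows that do not move let the fingers close, or fill a call up. It gives the time, the measured TCP pose, the force, the opening and the grip force at its end, in the units of the state.
- get_obs(): the state, without advancing time (a new reading comes with each control period).
- read_camera(name): name is "scene" or "top" or "wrist"; returns a dict with "color" (384x512x3 uint8, blue, green, red), "fx", "fy", "cx", "cy" (pixels), "rvec" (rotation vector, rad) and "tvec" (3), from world to camera coordinates, as OpenCV has them. Camera axes: x right, y down, z forward; pixel columns grow to the right and rows downward; lengths in m; the calibration is good to about 2 mm. A picture is of the moment at which its call begins. There is no depth.
- hand_in(): hands the job in; it is judged then, once.
The state is a dict: "t": time; "q": joint angles; "joint_vel": joint speeds; "joint_torque": joint torques, N m; "eef_pos": TCP position; "tool_rot": TCP orientation; "contact_force": force on the tool from outside, world axes, zero at the start; "torque": the same for the moment, N m; "gripper_width": opening from 0.0 (shut) to 1.0 (fully open); "grasp_force": force on a finger pad.
Only numpy, scipy, OpenCV 4.12 (cv2) and the standard library are available. Lean on these libraries where they do the work, as an engineer would, in place of code of your own. Each camera call takes 0.05 s, during which the arm holds its last target. There are 200 camera calls.

TASK

Open the steel canister: pinch the two opposed buttons on its lid together to free the catch, and lift the lid off. Lower it into the sheet pan and let go only once it is down, so that it lies the right way up, flat on the pan's floor; leave the things around it where they stand.

Things in the scene. Friction and masses are not known exactly. Their poses are not given: they have to be found in the camera images.
- canister: Round steel canister, 120 mm across and 100 mm tall, fixed to the table, upright. Origin at the centre of its underside, z up. A flange 8 mm thick runs round inside its mouth and leaves an opening of 97 mm.
- lid: Round white lid, about 0.2 kg, latched in the canister's mouth at the start. Origin: centre of its plug's underside, z up. Grey plug 92 mm across, z 0-24 mm; white disc 124 mm across, z 24-31, rests on the canister's rim (origin then 76 mm above the canister's); square hub 44 x 44 mm, z 31-65. Comes off only while both buttons are pressed; off, it stands flat on its plug.
- button_a_face (a point): Outer face centre of the grey spring button on the hub's +y side (lid frame), 48 mm above the lid's origin, 31 mm from its axis when out. Button 28 mm wide (x), z 37-59 mm; pushed along the lid's -y, towards the other. The two faces are 62 mm apart when out, 46 mm when fully in.
- button_b_face (a point): The same on the lid's -y side, pushed along +y.
- button_a (a joint): Travel of the +y button in m: 0 out, 0.008 fully in. Its spring takes 2 N to start and 6 N fully in, and pushes it out again. It carries a steel hook (lid z 7-14 mm, tip 53 mm from the axis) under the canister's flange, which draws back into the plug; clear of the flange from 0.005 to 0.007 on, depending on how the lid sits.
- button_b (a joint): Travel of the -y button, as button_a.
- pan: Aluminium sheet pan, fixed to the table, 344 mm (its x) by 254 mm (its y), rim 26 mm high, empty; its x lies nearly along world y, left or right of the canister. Origin at the centre of its underside; floor 4 mm above that, flat over 290 x 196 mm. The plug stands flat on it if the lid's axis is within 97 mm (x) and 51 mm (y) of the pan's centre.
- tin: Bystander: food tin, 75 mm across, 58 mm tall, behind the work. Origin under its centre.
- mill: Bystander: small salt mill, 44 mm across, 90 mm tall, behind the work. Origin under its centre.
- timer: Bystander: round twist timer, 68 mm across, 43 mm tall, behind the work. Origin under its centre.
- peeler: Bystander: black peeler, 170 x 25 x 18 mm, lying at the left of the table. Origin under its centre.

How it is judged:
By the outcome, as a careful person would: the job done as asked, in the order asked, and still so for the second after the job is handed in, with the robot touching nothing.
It also fails if it takes over 40 s, if anything falls off the work surface, if the arm or the gripper's body presses on something with over 40 N, if the wrist force passes 120 N, or if a joint passes its speed limit or range.

## Working session

There is one attempt and no reset: what is moved stays moved. The work goes in short steps, Python scripts to look and compute and a tool call to move; the robot and the scene stay as the last step left them, time stands still between calls to the robot, and variables do not carry over. Pictures are saved under pics/ and viewed, at most 10 in all, crops included, and the job is handed in when it is done.

Besides the shell and the picture viewer there is one more tool, called after "Call:" as name(argument=value, ...) on one line, values as JSON. jog_arm: Moves the arm, as the interface text tells. Scaled input: -1 to 1 covers 20 mm each way for a shift and 4 degrees each way for a turn. Its arguments: {"type":"object","properties":{"moves":{"type":"array"},"grip_force":{"type":"number"}},"required":["moves"]}

```bash
mkdir -p pics; ls; python3 - <<'E'
from station import *
import cv2
o=get_obs();print(o)
for n in("top","scene"):
    c=read_camera(n);cv2.imwrite(f"pics/{n}0.png",c["color"]);print(n,[c[k] for k in("fx","fy","cx","cy","rvec","tvec")])
    import numpy as np;np.savez(f"{n}.npz",**c)
E
```

```text
pics
{'t': 0.0, 'q': array([ 1.00191619,  0.4778096 ,  0.02235279,  1.55645055, -0.01151237,
        1.10933104, -0.08310868]), 'joint_vel': array([-2.43092818e-03,  1.15226266e-03, -2.02535462e-03,  5.40584565e-04,
        7.67604896e-04, -5.45989888e-04, -8.44348901e-06]), 'joint_torque': array([ 6.86076032e-05, -5.96469319e+01,  1.60800129e+00, -2.81208390e+01,
        1.25310535e-02,  9.39571444e-03,  1.13520414e-05]), 'eef_pos': array([ 0.29982242, -0.60402304,  0.20092005]), 'tool_rot': array([-8.92671326e-04,  9.73577446e-01,  2.28355166e-01, -2.78558039e-04]), 'contact_force': array([ 0.09347923, -0.47806643,  0.046774  ]), 'torque': array([ 0.00546569, -0.02341451, -0.01187519]), 'grasp_force': 0.0, 'gripper_width': 0.9955007587183785}
top [470.95034502171086, 470.95034502171086, 248.24822256599356, 187.80837067700944, array([ 2.15247213, -2.1875726 ,  0.1122403 ]), array([0.14257525, 0.53451097, 1.61883921])]
scene [379.4447131142387, 379.4447131142387, 260.23894478503456, 189.21095266450055, array([ 0.8941237 , -2.57488166,  1.02680197]), array([0.49025834, 0.22438051, 1.1620934 ])]
```

View pics/top0.png

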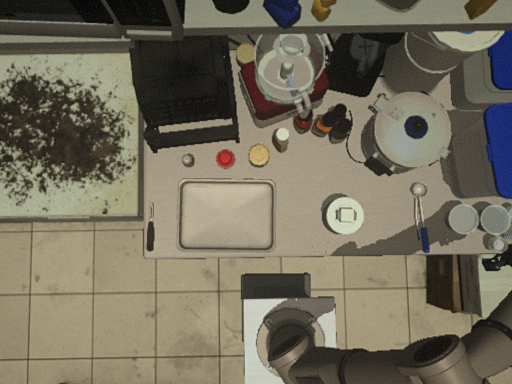

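View pics/scene0.png

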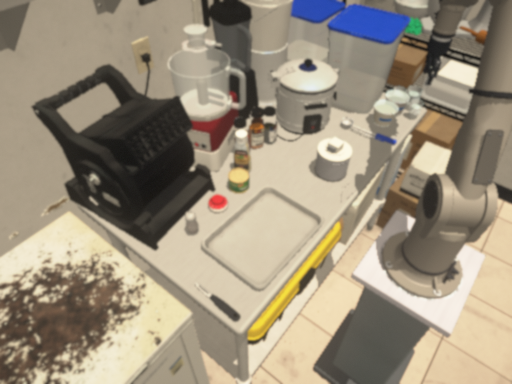

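The top view shows the canister at about (344,215) and the pan at about (226,214), to its left. I'll zoom in on both and fit them.

```bash
cat > h.py <<'E'
import numpy as np,cv2
def ray(c,uv,z):
    R=cv2.Rodrigues(np.array(c["rvec"]))[0];t=np.array(c["tvec"])
    o=-R.T@t
    d=R.T@np.array([(uv[0]-c["cx"])/c["fx"],(uv[1]-c["cy"])/c["fy"],1])
    return o+d*(z-o[2])/d[2]
def proj(c,P):
    K=np.array([[c["fx"],0,c["cx"]],[0,c["fy"],c["cy"]],[0,0,1.]])
    return cv2.projectPoints(np.array(P,float).reshape(-1,3),np.array(c["rvec"]),np.array(c["tvec"]),K,None)[0][:,0]
E
python3 - <<'E'
from h import *
c=dict(np.load("top.npz"));im=c["color"]
a=cv2.resize(im[190:240,319:369],None,fx=8,fy=8,interpolation=cv2.INTER_NEAREST)
b=cv2.resize(im[170:260,170:285],(511,400),interpolation=cv2.INTER_NEAREST)[:,:400]
cv2.imwrite("pics/crop.png",np.hstack([a,b]))
for uv,z in(((344,215),.107),((345,215),.141),((226,214.5),.026)):print(uv,ray(c,uv,z))
for uv in((178,180),(274,180),(274,249),(178,249)):print(ray(c,uv,.026))
E
```

```text
(344, 215) [ 0.43316156 -0.18089235  0.107     ]
(345, 215) [ 0.43172741 -0.17716129  0.141     ]
(226, 214.5) [0.44483013 0.21277038 0.026     ]
[0.56831676 0.37949171 0.026     ]
[0.5628993  0.04325489 0.026     ]
[0.32314033 0.048475   0.026     ]
[0.32852376 0.37975496 0.026     ]
```

View pics/crop.png

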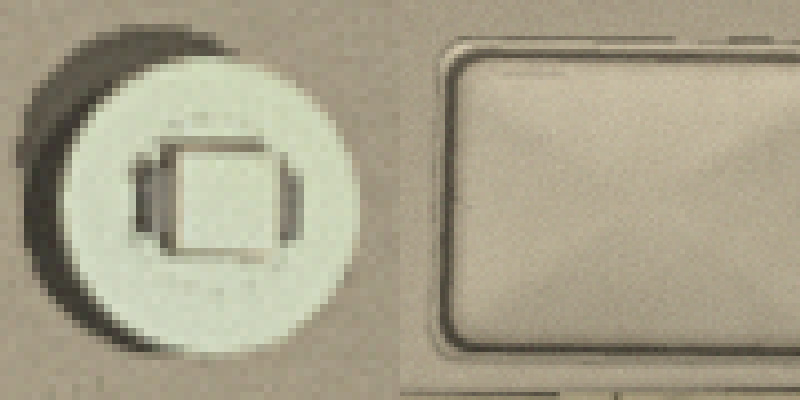

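The lid disc is centred at about (344.9,215.1) in the full picture. Its hub buttons lie left and right along world y, and the hub is turned only slightly. I'll go above it and refine with the wrist camera.

Call:
jog_arm(moves=[0.6,-1,-0.4,0,0,0.9,1,0.6,-1,-0.4,0,0,0.9,1,0.6,-1,-0.4,0,0,0.9,1,0.6,-1,-0.4,0,0,0.9,1,0.6,-1,-0.4,0,0,0.9,1,0.6,-1,-0.4,0,0,0.9,1,0.6,-1,-0.4,0,0,0.9,1,0.6,-1,-0.2,0,0,0.3,1])

```text
t: 0.77
eef_pos: [0.3547, -0.4272, 0.2626]
tool_rot: [0.0, 1.0, -0.002, 0.0]
contact_force: [-0.4, -0.8, 0.3]
gripper_width: 1.005
grasp_force: 0.0
```

Call:
jog_arm(moves=[0.4,-1,0,0,0,0,1,0.4,-1,0,0,0,0,1,0.4,-1,0,0,0,0,1,0.4,-1,0,0,0,0,1,0.4,-1,0,0,0,0,1,0.4,-1,0,0,0,0,1,0.4,-1,0,0,0,0,1,0.4,-1,0,0,0,0,1])

```text
t: 1.43
eef_pos: [0.4186, -0.267, 0.2616]
tool_rot: [-0.0, 1.0, -0.0, -0.0]
contact_force: [1.0, -0.6, 0.2]
gripper_width: 1.001
grasp_force: 0.0
```

Call:
jog_arm(moves=[0.2,-1,0,0,0,0,1,0.2,-1,0,0,0,0,1,0.2,-1,0,0,0,0,1,0.1,-0.8,0,0,0,0,1,0,-0.4,0,0,0,0,1,0,0,0,0,0,0,1,0,0,0,0,0,0,1,0,0,0,0,0,0,1])

```text
t: 2.1
eef_pos: [0.4323, -0.1854, 0.2618]
tool_rot: [0.0, 1.0, -0.001, -0.0]
contact_force: [-0.6, -0.7, -0.1]
gripper_width: 1.002
grasp_force: 0.0
```

```bash
python3 - <<'E'
from station import *
from h import *
c=read_camera("wrist");np.savez("w.npz",**c);o=get_obs();print(o["eef_pos"],o["tool_rot"],c["fx"],c["rvec"],c["tvec"])
cv2.imwrite("pics/w.png",c["color"])
E
```

```text
[ 0.43229802 -0.18548107  0.26181096] [ 1.52080845e-04  9.99999495e-01 -9.86620224e-04 -1.11986484e-04] 297.83853299861676 [-2.04160976  2.04699088  0.33655313] [-0.18478107  0.34771631  0.57566887]
```

View pics/w.png

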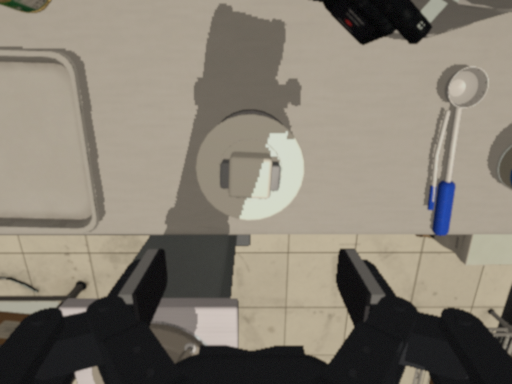

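The wrist view shows the lid at about (250,165), half shadowed, with its buttons at about (225,173) and (275,173). I'll overlay the model to refine position and yaw.

```bash
cat > ov.py <<'E'
from h import *
import sys
x,y,yaw=map(float,sys.argv[1:4]);yaw=np.radians(yaw)
def T(p):
    p=np.array(p,float);R=np.array([[np.cos(yaw),-np.sin(yaw),0],[np.sin(yaw),np.cos(yaw),0],[0,0,1]])
    return p@R.T+[x,y,.076]
a=np.linspace(0,2*np.pi,80)
disc=np.c_[.062*np.cos(a),.062*np.sin(a),0*a+.031]
hub=[(s*.022,t*.022,.065) for s,t in((1,1),(1,-1),(-1,-1),(-1,1))]
bt=[[(.014,s*.022,.059),(.014,s*.031,.059),(-.014,s*.031,.059),(-.014,s*.022,.059)] for s in(1,-1)]
out=[]
for f,(u,v,n) in(("w",(185,105,130)),("top",(319,190,50))):
    c=dict(np.load(f+".npz"));k=400/n
    im=cv2.resize(c["color"][v:v+n,u:u+n],(400,400),interpolation=cv2.INTER_CUBIC)
    im=cv2.convertScaleAbs(im,alpha=1.0)
    for P,col in((disc,(0,0,255)),(hub,(255,0,0)),(bt[0],(0,160,0)),(bt[1],(0,160,0))):
        q=(proj(c,T(P))-[u,v]+.5)*k
        cv2.polylines(im,[np.round(q).astype(int)],True,col,1)
    out.append(im)
cv2.imwrite(sys.argv[4],np.hstack(out))
E
python3 ov.py .433 -.183 0 pics/ov1.png
```

```text
(no output)
```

View pics/ov1.png

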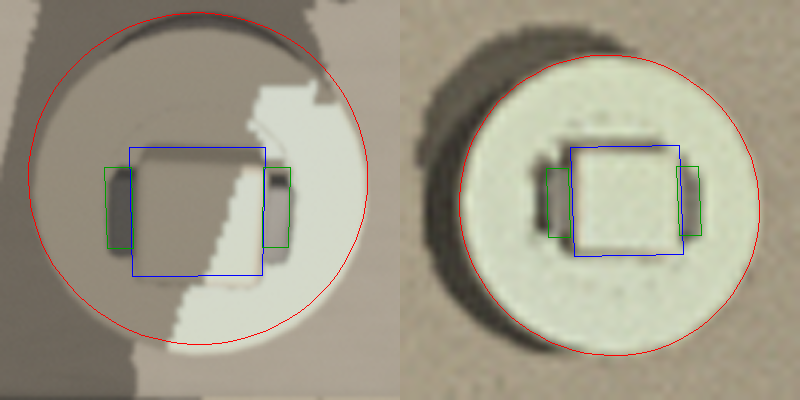

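```bash
python3 ov.py .4305 -.183 -4.5 pics/ov2.png
```

```text
(no output)
```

View pics/ov2.png

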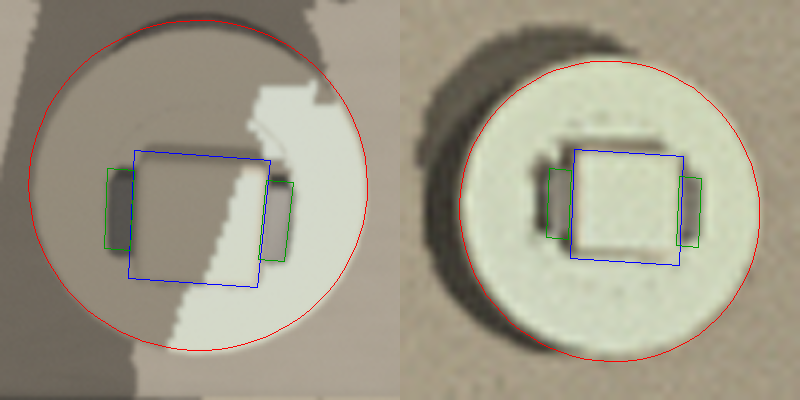

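Call:
jog_arm(moves=[-0.04,-0.15,0.5,0,0,0.72,1,0,0,1,0,0,0,1,0,0,1,0,0,0,1,0,0,1,0,0,0,1,0,0,1,0,0,0,1,0,0,1,0,0,0,1,0,0,0.5,0,0,0,1,0,0,0,0,0,0,1], grip_force=40)

```text
t: 2.82
eef_pos: [0.4301, -0.1815, 0.1399]
tool_rot: [-0.001, 1.0, -0.026, -0.002]
contact_force: [-0.8, 0.0, 0.4]
gripper_width: 1.001
grasp_force: 0.0
```

```bash
python3 - <<'E'
from station import *
from h import *
c=read_camera("wrist");np.savez("w.npz",**c);o=get_obs();print(o["eef_pos"],o["tool_rot"],o["contact_force"])
cv2.imwrite("pics/w2.png",c["color"])
E
python3 ov.py .4315 -.1825 -3 pics/ov3.png
```

```text
[ 0.4311208  -0.1816048   0.14128453] [-2.59152042e-04  9.99670398e-01 -2.56504648e-02 -1.03989697e-03] [-0.52608833 -0.54630726  0.56113567]
```

View pics/w2.png

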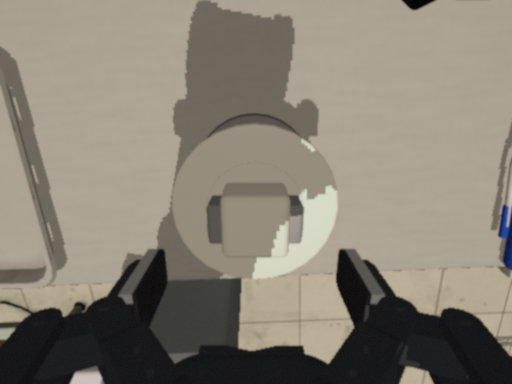

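The lid is centred at about (255,197) between the fingers, which sit symmetric about column 252. The yaw is aligned. A quick numeric check comes next, then the descent.

```bash
python3 - <<'E'
from h import *
c=dict(np.load("w.npz"));a=np.linspace(0,2*np.pi,200)
P=proj(c,np.c_[.4315+.062*np.cos(a),-.1825+.062*np.sin(a),0*a+.107]);print(P.min(0),P.max(0))
b=c["color"]; print([int(i) for i in b[195,160:190].mean(1)],[int(i) for i in b[195,325:350].mean(1)]);print([int(i) for i in b[265:290,250].mean(1)])
E
```

```text
[167.73838225 118.02766193] [336.65005629 275.98832157]
[162, 162, 161, 161, 161, 162, 161, 161, 161, 159, 154, 139, 130, 134, 138, 137, 138, 138, 138, 138, 137, 138, 138, 138, 138, 138, 138, 138, 137, 138] [209, 210, 211, 211, 211, 211, 211, 210, 210, 210, 207, 198, 180, 167, 164, 163, 163, 163, 163, 162, 163, 164, 162, 163, 162]
[137, 138, 137, 138, 138, 138, 137, 138, 137, 137, 137, 138, 138, 144, 156, 163, 163, 162, 162, 162, 162, 160, 159, 159, 158]
```

Call:
jog_arm(moves=[0,0.08,0.5,0,0,0,1,0,0,0.5,0,0,0,1,0,0,0.4,0,0,0,1,0,0,0.2,0,0,0,1,0,0,0,0,0,0,1,0,0,0,0,0,0,0.7,0,0,0,0,0,0,0.7,0,0,0,0,0,0,0.7])

```text
t: 3.53
eef_pos: [0.4321, -0.1829, 0.1103]
tool_rot: [0.0, 1.0, -0.025, 0.0]
contact_force: [0.8, 0.4, 0.3]
gripper_width: 0.699
grasp_force: 0.0
```

Call:
jog_arm(moves=[0,0,0,0,0,0,0.6,0,0,0,0,0,0,0.5,0,0,0,0,0,0,0.4,0,0,0,0,0,0,0.3,0,0,0,0,0,0,0,0,0,0,0,0,0,0,0,0,0,0,0,0,0,0,0,0,0,0,0,0])

```text
t: 4.2
eef_pos: [0.434, -0.1831, 0.1117]
tool_rot: [0.0, 1.0, -0.025, 0.002]
contact_force: [-0.1, 0.4, 10.3]
gripper_width: -0.002
grasp_force: 5.3
```

The opening reads shut, so I need to look.

```bash
python3 - <<'E'
from station import *
from h import *
c=read_camera("wrist");s=read_camera("scene");t=read_camera("top");o=get_obs();print(o["eef_pos"],o["contact_force"],o["torque"],o["gripper_width"],o["grasp_force"])
f=lambda c,u,v,n:cv2.resize(c["color"][v:v+n,u:u+n],(400,400),interpolation=cv2.INTER_CUBIC)
cv2.imwrite("pics/a.png",np.hstack([cv2.resize(c["color"],(400,300)),f(s,280,90,100)[:300]]))
E
```

```text
[ 0.43400404 -0.18307595  0.11167401] [-0.20097302  0.7576291  10.76359852] [ 0.16094918  0.04350909 -0.04502042] 0.0025284152990670684 5.325870614033192
```

View pics/a.png

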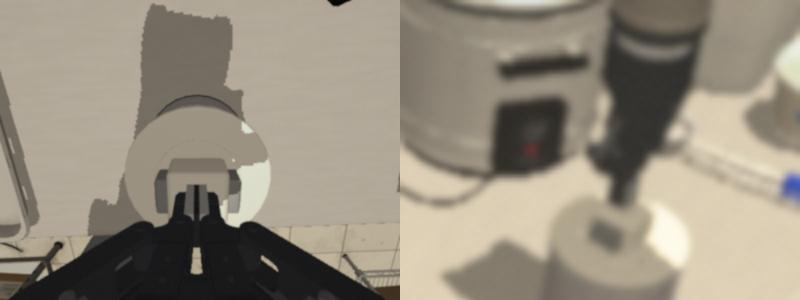

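```bash
python3 - <<'E'
from station import *
from h import *
c=read_camera("wrist");o=get_obs();p=o["eef_pos"];np.savez("w.npz",**c)
R=cv2.Rodrigues(c["rvec"])[0];print("cam",-R.T@c["tvec"],"axis",R[2], "q",o["q"])
for dz in(0,.01,.02,.03,.04):print(dz,proj(c,p+[0,0,dz]))
print(proj(c,[[.432,-.183,.141],[.41,-.183,.141],[.454,-.183,.141]]))
s=read_camera("scene");print("scene",proj(s,[p,p+[0,0,.03],[.432,-.183,.141]]),"crop",(proj(s,[p,p+[0,0,.03],[.432,-.183,.141]])-[280,90])*4)
E
```

```text
cam [ 0.51451481 -0.18717926  0.28396189] axis [-0.31631015  0.01475287 -0.94854111] q [ 0.40399504  0.26714222 -0.15828949  2.11168827  0.06022151  0.76236792
 -1.41308161]
0 [[250.83412579 225.42791987]]
0.01 [[250.83804667 232.50860452]]
0.02 [[250.84240513 240.37952209]]
0.03 [[250.84727876 249.18078068]]
0.04 [[250.85276464 259.08769028]]
[[250.88721689 251.82744362]
 [252.87883383 286.10173652]
 [248.71654874 214.4718083 ]]
scene [[333.45103757 146.26423248]
 [334.75737651 139.7389434 ]
 [335.20892724 140.12627236]] crop [[213.8041503  225.05692994]
 [219.02950604 198.9557736 ]
 [220.83570895 200.50508945]]
```

```bash
python3 - <<'E'
from h import *
c=dict(np.load("w.npz"));p=np.array([.434,-.183,.1117])
for dz in(0,.013,.02,.03,.04,.05):print(dz,proj(c,[p+[0,.0425,dz],p+[0,-.0425,dz],p+[0,.057,dz]]).round(0).tolist())
im=cv2.imread("pics/w2.png")[225:345,90:250]
cv2.imwrite("pics/b.png",np.hstack([cv2.resize(im,(400,300)),cv2.resize(c["color"][180:300,170:330],(400,300))]))
E
```

```text
0 [[184.0, 229.0], [318.0, 222.0], [161.0, 230.0]]
0.013 [[179.0, 238.0], [323.0, 231.0], [155.0, 239.0]]
0.02 [[177.0, 244.0], [325.0, 237.0], [151.0, 245.0]]
0.03 [[172.0, 253.0], [330.0, 246.0], [146.0, 254.0]]
0.04 [[167.0, 263.0], [335.0, 255.0], [139.0, 264.0]]
0.05 [[162.0, 274.0], [340.0, 266.0], [132.0, 276.0]]
```

View pics/b.png

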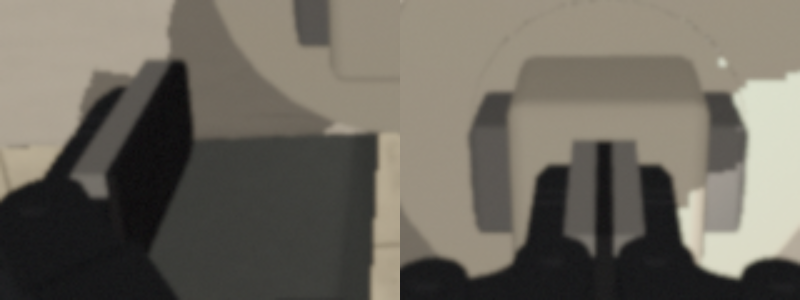

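The fingers closed on top of the hub: the pads end at about row 236 in the full wrist picture, on the hub's top face. The real fingertips are therefore about 29 mm behind the reported TCP. Contact was gentle, at 10 N. I'll lift, reopen and go deeper in force-checked steps.

Call:
jog_arm(moves=[-0.05,0.04,-0.5,0,0,0,0.1,0,0,-0.5,0,0,0,1,0,0,0,0,0,0,1,0,0,0,0,0,0,1,0,0,0,0,0,0,1,0,0,0,0,0,0,1,0,0,0,0,0,0,1,0,0,0,0,0,0,1])

```text
t: 5.12
eef_pos: [0.4305, -0.1834, 0.1296]
tool_rot: [-0.0, 1.0, -0.025, -0.0]
contact_force: [-0.8, 0.2, -0.7]
gripper_width: 1.003
grasp_force: 0.0
```

Call:
jog_arm(moves=[0,0,0.5,0,0,0,1,0,0,0.5,0,0,0,1,0,0,0.2,0,0,0,1,0,0,0.2,0,0,0,1,0,0,0.1,0,0,0,1,0,0,0.1,0,0,0,1,0,0,0.1,0,0,0,1,0,0,0,0,0,0,1])

```text
t: 5.78
eef_pos: [0.4306, -0.1835, 0.0957]
tool_rot: [-0.0, 1.0, -0.025, -0.0]
contact_force: [0.2, 0.0, 0.7]
gripper_width: 1.001
grasp_force: 0.0
```

Call:
jog_arm(moves=[0,0,0.15,0,0,0,1,0,0,0.15,0,0,0,1,0,0,0.15,0,0,0,1,0,0,0.1,0,0,0,1,0,0,0.1,0,0,0,1,0,0,0,0,0,0,1,0,0,0,0,0,0,1,0,0,0,0,0,0,1])

```text
t: 6.45
eef_pos: [0.4308, -0.1835, 0.083]
tool_rot: [0.0, 1.0, -0.025, 0.0]
contact_force: [0.2, 0.3, 0.1]
gripper_width: 1.003
grasp_force: 0.0
```

```bash
python3 - <<'E'
from station import *
from h import *
c=read_camera("wrist");s=read_camera("scene");np.savez("w.npz",**c);o=get_obs();print(o["eef_pos"],o["contact_force"])
f=lambda c,u,v,n:cv2.resize(c["color"][v:v+n,u:u+n],(400,400),interpolation=cv2.INTER_CUBIC)
cv2.imwrite("pics/d.png",np.hstack([cv2.resize(c["color"][150:330,130:370],(400,300)),f(s,295,100,75)[:300]]))
E
```

```text
[ 0.43087624 -0.18354977  0.08304562] [0.0380815  0.07685997 0.23053872]
```

View pics/d.png

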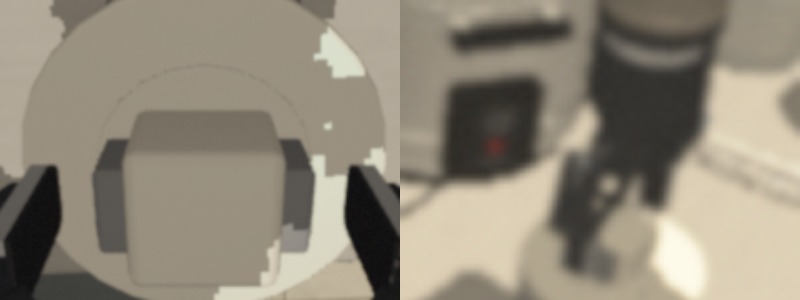

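The wrist crop shows the fingers straddling the buttons with even gaps, and there is no contact. I'll go 4 mm lower and pinch.

Call:
jog_arm(moves=[0,0,0.2,0,0,0,1,0,0,0,0,0,0,0.75,0,0,0,0,0,0,0.7,0,0,0,0,0,0,0.6,0,0,0,0,0,0,0.5,0,0,0,0,0,0,0.4,0,0,0,0,0,0,0.3,0,0,0,0,0,0,0.3], grip_force=50)

```text
t: 7.22
eef_pos: [0.4314, -0.1839, 0.08]
tool_rot: [0.0, 1.0, -0.025, 0.001]
contact_force: [-2.0, 0.9, 10.8]
gripper_width: 0.509
grasp_force: 51.8
```

Call:
jog_arm(moves=[0,0,0,0,0,0,0,0,0,0,0,0,0,0,0,0,0,0,0,0,0,0,0,0,0,0,0,0,0,0,0,0,0,0,0,0,0,0,0,0,0,0,0,0,0,0,0,0,0,0,0,0,0,0,0,0])

```text
t: 7.88
eef_pos: [0.4314, -0.1839, 0.08]
tool_rot: [0.0, 1.0, -0.025, 0.001]
contact_force: [-2.3, 0.2, 10.3]
gripper_width: 0.51
grasp_force: 51.8
```

Call:
jog_arm(moves=[0,0,-0.1,0,0,0,0,0,0,-0.1,0,0,0,0,0,0,-0.1,0,0,0,0,0,0,-0.1,0,0,0,0,0,0,-0.1,0,0,0,0,0,0,-0.1,0,0,0,0,0,0,-0.1,0,0,0,0,0,0,-0.1,0,0,0,0])

```text
t: 8.55
eef_pos: [0.4307, -0.1835, 0.0951]
tool_rot: [-0.0, 1.0, -0.025, -0.0]
contact_force: [-0.3, -0.5, -2.7]
gripper_width: 0.507
grasp_force: 51.0
```

The lid is off: the force of −2.7 N is about its weight. I'll raise it and carry it over to the pan.

Call:
jog_arm(moves=[0,0,-0.2,0,0,0,0,0,0,-0.3,0,0,0,0,0,0,-0.4,0,0,0,0,0,0,-0.4,0,0,0,0,0,0,-0.4,0,0,0,0,0,0,-0.4,0,0,0,0,0,0,-0.3,0,0,0,0,0,-0.2,-0.2,0,0,0,0])

```text
t: 9.22
eef_pos: [0.4313, -0.1803, 0.1481]
tool_rot: [0.0, 1.0, -0.026, 0.001]
contact_force: [0.2, -0.7, -1.8]
gripper_width: 0.51
grasp_force: 51.0
```

Call:
jog_arm(moves=[0,-0.4,0,0,0,0,0,0,-0.6,0,0,0,0,0,0,-0.8,0,0,0,0,0,0,-0.8,0,0,0,0,0,0,-0.8,0,0,0,0,0,0,-0.8,0,0,0,0,0,0,-0.8,0,0,0,0,0,0,-0.8,0,0,0,0,0])

```text
t: 9.88
eef_pos: [0.4362, -0.062, 0.1466]
tool_rot: [-0.0, 1.0, -0.025, -0.0]
contact_force: [0.0, -0.2, -1.3]
gripper_width: 0.507
grasp_force: 51.1
```

Call:
jog_arm(moves=[0,-0.8,0,0,0,0,0,0,-0.8,0,0,0,0,0,0,-0.8,0,0,0,0,0,0,-0.8,0,0,0,0,0,0,-0.8,0,0,0,0,0,0,-0.8,0,0,0,0,0,0,-0.8,0,0,0,0,0,0,-0.8,0,0,0,0,0])

```text
t: 10.55
eef_pos: [0.4424, 0.0656, 0.1466]
tool_rot: [0.0, 1.0, -0.025, -0.0]
contact_force: [0.2, 0.4, -1.9]
gripper_width: 0.511
grasp_force: 51.1
```

Call:
jog_arm(moves=[0,-0.8,0,0,0,0,0,0,-0.8,0,0,0,0,0,0,-0.8,0,0,0,0,0,0,-0.8,0,0,0,0,0,0,-0.8,0,0,0,0,0,0,-0.6,0,0,0,0,0,0,-0.3,0,0,0,0,0,0,0,0,0,0,0,0])

```text
t: 11.22
eef_pos: [0.4475, 0.1639, 0.1467]
tool_rot: [-0.0, 1.0, -0.024, -0.0]
contact_force: [0.4, -0.1, -2.9]
gripper_width: 0.509
grasp_force: 51.1
```

Call:
jog_arm(moves=[0,-0.5,0,0,0,0,0,0,-0.7,0,0,0,0,0,0,-0.7,0,0,0,0,0,0,-0.4,0.3,0,0,0,0,0,0,0.6,0,0,0,0,0,0,0.6,0,0,0,0,0,0,0.6,0,0,0,0,0,0,0.6,0,0,0,0])

```text
t: 11.88
eef_pos: [0.4502, 0.2074, 0.0918]
tool_rot: [0.0, 1.0, -0.026, -0.0]
contact_force: [0.2, 0.2, -1.4]
gripper_width: 0.509
grasp_force: 51.2
```

Call:
jog_arm(moves=[0,0,0.6,0,0,0,0,0,0,0.6,0,0,0,0,0,0,0.6,0,0,0,0,0,0,0.6,0,0,0,0,0,0,0.5,0,0,0,0,0,0,0.3,0,0,0,0,0,0,0.1,0,0,0,0,0,0,0,0,0,0,0])

```text
t: 12.55
eef_pos: [0.4502, 0.2078, 0.0264]
tool_rot: [0.0, 1.0, -0.025, -0.0]
contact_force: [0.4, 2.0, -1.2]
gripper_width: 0.51
grasp_force: 51.2
```

```bash
python3 - <<'E'
from station import *
from h import *
o=get_obs();print(o["eef_pos"],o["contact_force"],o["gripper_width"],o["grasp_force"])
c=read_camera("top");cv2.imwrite("pics/e.png",c["color"])
for z in(.026,):
  for k in((.572,.385),(.566,.04),(.32,.045),(.325,.385)):print(proj(c,[*k,z]).round(1))
E
```

```text
[0.45016511 0.20778315 0.02644078] [ 0.44095807  2.04933939 -1.2315573 ] 0.5103435762986452 51.20131462812424
[[176.4 179. ]]
[[274.9 179.1]]
[[275.  249.9]]
[[176.5 250.1]]
```

Now a gentle lowering to touchdown, expected near TCP z = 0.008.

Call:
jog_arm(moves=[0,0,0.2,0,0,0,0,0,0,0.2,0,0,0,0,0,0,0.1,0,0,0,0,0,0,0.1,0,0,0,0,0,0,0.1,0,0,0,0,0,0,0.05,0,0,0,0,0,0,0.05,0,0,0,0,0,0,0,0,0,0,0])

```text
t: 13.27
eef_pos: [0.4503, 0.208, 0.0107]
tool_rot: [0.0, 1.0, -0.025, -0.0]
contact_force: [0.5, -0.3, -2.4]
gripper_width: 0.509
grasp_force: 51.2
```

Call:
jog_arm(moves=[0,0,0.05,0,0,0,0,0,0,0.05,0,0,0,0,0,0,0.05,0,0,0,0,0,0,0.05,0,0,0,0,0,0,0,0,0,0,0,0,0,0,0,0,0,0,0,0,0,0,0,0,0,0,0,0,0,0,0,0])

```text
t: 13.93
eef_pos: [0.4504, 0.208, 0.0069]
tool_rot: [0.0, 1.0, -0.025, 0.0]
contact_force: [0.1, -0.0, -2.0]
gripper_width: 0.509
grasp_force: 51.2
```

Call:
jog_arm(moves=[0,0,0.03,0,0,0,0,0,0,0.03,0,0,0,0,0,0,0.03,0,0,0,0,0,0,0.03,0,0,0,0,0,0,0,0,0,0,0,0,0,0,0,0,0,0,0,0,0,0,0,0,0,0,0,0,0,0,0,0])

```text
t: 14.6
eef_pos: [0.4507, 0.2082, 0.0064]
tool_rot: [0.0, 1.0, -0.025, 0.0]
contact_force: [-5.3, -0.8, 21.1]
gripper_width: 0.51
grasp_force: 54.6
```

Touchdown is confirmed at 21 N upward. I'll relax most of that, then release and rise.

Call:
jog_arm(moves=[0,0,-0.03,0,0,0,0,0,0,-0.03,0,0,0,0,0,0,0,0,0,0,0,0,0,0,0,0,0,0.55,0,0,0,0,0,0,0.65,0,0,0,0,0,0,0.8,0,0,0,0,0,0,1,0,0,0,0,0,0,1])

```text
t: 15.27
eef_pos: [0.4506, 0.2081, 0.0057]
tool_rot: [-0.0, 1.0, -0.025, 0.0]
contact_force: [-0.9, 0.1, 0.3]
gripper_width: 1.0
grasp_force: 0.0
```

Call:
jog_arm(moves=[0,0,0,0,0,0,1,0,0,0,0,0,0,1,0,0,0,0,0,0,1,0,0,-0.2,0,0,0,1,0,0,-0.4,0,0,0,1,0,0,-0.6,0,0,0,1,0,0,-0.8,0,0,0,1,0,0,-1,0,0,0,1])

```text
t: 15.93
eef_pos: [0.4498, 0.2077, 0.0663]
tool_rot: [0.0, 1.0, -0.025, -0.001]
contact_force: [-0.1, -0.3, 0.4]
gripper_width: 0.998
grasp_force: 0.0
```

Call:
jog_arm(moves=[0,0,-1,0,0,0,1,0,0,-1,0,0,0,1,0,0,-1,0,0,0,1,0,0,-1,0,0,0,1,0,0,-0.8,0,0,0,1,0,0,-0.4,0,0,0,1,0,0,0,0,0,0,1,0,0,0,0,0,0,1])

```text
t: 16.6
eef_pos: [0.4504, 0.2079, 0.1698]
tool_rot: [-0.0, 1.0, -0.025, 0.0]
contact_force: [-1.1, -0.6, -0.0]
gripper_width: 0.999
grasp_force: 0.0
```

```bash
python3 - <<'E'
from station import *
from h import *
c=read_camera("wrist");o=get_obs();print(o["eef_pos"],o["contact_force"])
g=c["color"].mean(2)
a=np.linspace(0,2*np.pi,72,endpoint=False)
im=cv2.GaussianBlur(g.astype(np.float32),(3,3),0)
def score(x,y,z):
    P=lambda r:proj(c,np.c_[x+r*np.cos(a),y+r*np.sin(a),0*a+z]).astype(np.float32)
    s=[cv2.remap(im,q[:,0].copy(),q[:,1].copy(),cv2.INTER_LINEAR).ravel() for q in(P(.059),P(.065))]
    return np.median(abs(s[0]-s[1]))
print(sorted([(round(float(score(x,y,z)),1),x,y,z) for x in np.arange(.436,.462,.002).round(3) for y in np.arange(.195,.222,.002).round(3) for z in(.025,.035,.045,.06)])[-6:])
cv2.imwrite("pics/f.png",c["color"])
E
```

```text
[0.44995075 0.20760781 0.16909955] [-0.15952436  0.01690624  0.62082673]
[(24.8, np.float64(0.444), np.float64(0.205), 0.025), (25.2, np.float64(0.446), np.float64(0.209), 0.025), (26.6, np.float64(0.444), np.float64(0.209), 0.025), (26.6, np.float64(0.448), np.float64(0.207), 0.035), (26.8, np.float64(0.448), np.float64(0.209), 0.035), (28.5, np.float64(0.444), np.float64(0.207), 0.025)]
```

```bash
python3 -c "
from station import *
print(hand_in())"
```

```text
the job is handed in; nothing more can be done
None
```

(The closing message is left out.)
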